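# Pack the bearing caps low, block the gaps, covers on top

## Robot

A 6-joint arm with a two-finger parallel gripper is mounted at the origin on a cart in front of the work surface, level with it; the furniture and walls round the work are solid. World frame = base frame: x ahead of the robot, y to its left, z up, the work surface at z = 0. Lengths are in m, angles in rad, forces in N, time in s.
With the tool pointing down it reaches from about 0.35 to 1 m from the base axis. Payload 7.1 kg.
Tool frame: the origin (TCP) lies between the finger pads; the fingertips stand 22 mm ahead of it and the grasp point (between the pads) lies 3 mm ahead of it; z points along the fingers, y is the line along which they close (so a half turn about z gives the same grasp; the last joint's range is limited). The gripper opens to 85 mm and grips with 20 to 120 N. Pads are 22 mm wide; open, the fingers measure 114 mm over their backs; the gripper's body (76 mm by 85 mm) begins 54 mm behind the grasp point. The pads swing forward as they close: fully open they stand 13 mm farther back than shut.
Start: joints at [-1.328, 0.423, 1.63, -0, 1.089, -0.019], TCP at [0.162, -0.604, 0.221] pointing down, gripper open.
Joint ranges: [-3, 3], [-0.9, 2.11], [0.09, 2.58], [-1.31, 4.45], [0.11, 2.69], [-2.54, 2.54]. Speed limits (rad/s): [2.39, 2.39, 3.01, 3.14, 3.14, 3.14].

## Interface

Orientations are given as a rotation vector (axis times angle).
In Python, from rig import manip gives the robot as it stands. The module is installed in compiled form; this text tells all that it offers. Calls block until the motion is done:
- manip.move_to(position, orientation): joint-space move of the TCP to a pose.
- manip.servo_line(position, orientation=None, rate=0.15): straight line of the TCP; orientation=None keeps the orientation; rate is the mean speed in m/s.
- manip.set_joints(angles): joint-space move.
- manip.command_gripper(opening, f_grip=None): finger opening in m; f_grip is the grip in N (None keeps the last); returns when the fingers have stopped.
- manip.hold(seconds).
- manip.solve_ik(position, orientation): joint angles nearest the present ones, or None.
- manip.camera(name): name is "scene" or "top" or "wrist"; returns a dict with "image" (400x640x3 uint8, red, green, blue), "fx", "fy", "cx", "cy" (pixels), "cam_to_world" (4x4, takes a point from camera to world coordinates); the wrist camera has in their place "mount" (4x4, takes a point from camera to tool coordinates, whose origin is the TCP and whose axes are the flange's). Camera axes: x right, y down, z forward; pixel columns grow to the right and rows downward; lengths in m; the calibration is good to about 2 mm. A picture is of the moment at which its call begins: read the wrist's pose just before it. There is no depth.
A pose or a line that the arm cannot do raises manip.IKError and nothing moves.
- manip.sign_off(): hands the job in; it is judged then, once.
Readings, each from a call of its own:
- manip.get_time(): time.
- manip.get_joint_positions(): joint angles.
- manip.get_joint_vel(): joint speeds.
- manip.get_tau(): joint torques, N m.
- manip.get_position(): TCP position.
- manip.get_ee_rot(): TCP orientation.
- manip.get_contact_force(): force on the tool from outside, world axes, zero at the start.
- manip.get_torque(): the same for the moment, N m.
- manip.get_width(): finger opening in m.
- manip.get_grip_force(): force on a finger pad.
Only numpy, scipy, OpenCV 4.12 (cv2) and the standard library are available. Lean on these libraries where they do the work, as an engineer would, in place of code of your own. Each camera call takes 0.05 s, during which the arm holds its last target. There are 200 camera calls.

## Task

Pack the parts in the plywood crate, heavy ones lowest: first lay every metal bearing cap flat on the crate floor in one row along the middle, each across the crate's short way in one of its three places, and if a place is left over put the wooden spacer block in it (otherwise leave the spacer out on the bench). Block the gaps along the two long walls with the wooden battens, one on each side, standing on edge on the crate floor and centred along the wall. Only then set the light red covers upright on top of the row, between the battens.

Things in the scene. Friction and masses are not known exactly. Their poses are not given: they have to be found in the camera images.
- crate: open plywood crate, fixed in place, outside 132 x 150 x 40 mm high (body x, y, z); walls and floor 8 mm thick, so inside 116 mm along x, 134 mm along y and 32 mm deep; origin at the centre of its underside on the work surface, its floor is at z = 8 mm in its frame. The row of three places runs along its y; the battens stand along y against the two long walls, with their middle at about x = +44 mm and -44 mm.
- place0 (a point): place 0 of the row: point on the crate floor where the middle of a bearing cap or the spacer goes (crate frame x = 0, y = -44 mm, z = 8 mm), with the piece's 60 mm length along the crate's x
- place1 (a point): place 1 of the row: point on the crate floor where the middle of a bearing cap or the spacer goes (crate frame x = 0, y = 0 mm, z = 8 mm), with the piece's 60 mm length along the crate's x
- place2 (a point): place 2 of the row: point on the crate floor where the middle of a bearing cap or the spacer goes (crate frame x = 0, y = 44 mm, z = 8 mm), with the piece's 60 mm length along the crate's x
- casting0: heavy grey cast-metal bearing cap (about 450 g), 60 x 40 x 28 mm (body x, y, z), a block with flat top and a half-round bore under it; origin at the centre of its underside, x along its 60 mm length, z up. One may be absent.
- casting1: heavy grey cast-metal bearing cap (about 450 g), 60 x 40 x 28 mm (body x, y, z), a block with flat top and a half-round bore under it; origin at the centre of its underside, x along its 60 mm length, z up. One may be absent.
- casting2: heavy grey cast-metal bearing cap (about 450 g), 60 x 40 x 28 mm (body x, y, z), a block with flat top and a half-round bore under it; origin at the centre of its underside, x along its 60 mm length, z up. One may be absent.
- spacer: pale wooden spacer block, 60 x 40 x 28 mm (body x, y, z), 45 g, the same size as a bearing cap; origin at the centre of its underside, x along its 60 mm length
- batten0: pale wooden batten standing on edge, 118 x 22 x 50 mm high (body x, y, z), 85 g; origin at the centre of its underside, x along its length. Stands 10 mm proud of the crate wall when in the crate, so grip it near its top there.
- batten1: pale wooden batten standing on edge, 118 x 22 x 50 mm high (body x, y, z), 85 g; origin at the centre of its underside, x along its length. Stands 10 mm proud of the crate wall when in the crate, so grip it near its top there.
- cover0: light red plastic breather cover (50 g): flat base 50 x 38 mm (body x, y) and 18 mm high, with a round black filler cap on its middle, 26 mm across, whose top is 42 mm above the underside; grip it by the cap. Origin at the centre of its underside, z up. One may be absent.
- cover1: light red plastic breather cover (50 g): flat base 50 x 38 mm (body x, y) and 18 mm high, with a round black filler cap on its middle, 26 mm across, whose top is 42 mm above the underside; grip it by the cap. Origin at the centre of its underside, z up. One may be absent.
Not all that is in view belongs to the job. Leave any orange look-alike of the casting0 alone.

How it is judged:
By the outcome, as a careful person would: the job done as asked, in the order asked, and still so for the second after the job is handed in, with the robot touching nothing.
Of casting0, casting1, casting2 only 2 to 3 are there at a start; the rules pass over those that are not, and their reading is None.
Of cover0, cover1 only 1 to 2 are there at a start; the rules pass over those that are not, and their reading is None.
At some moment in a run one of cover0, cover1 may be knocked a few centimetres aside while the robot is not near it.
It also fails if it takes over 192 s, if anything falls off the work surface, if the arm or the gripper's body presses on something with over 40 N, if the wrist force passes 120 N, or if a joint passes its speed limit or range.

## Working session

There is one attempt and no reset: what is moved stays moved. The work goes in short steps, each a Python script; the robot and the scene stay as the last script left them, time stands still between calls to the robot, and variables do not carry over. Pictures are saved under pics/ and viewed, at most 14 in all, crops included, and the job is handed in when it is done.

```bash
mkdir -p pics; ls
python3 - <<'E'
from rig import manip
import cv2,numpy as np
for n in("top","scene"):
    c=manip.camera(n);cv2.imwrite(f"pics/{n}0.png",c["image"][:,:,::-1]);print(n,c["fx"],c["fy"],c["cx"],c["cy"],np.round(c["cam_to_world"],4).tolist())
print(np.round(manip.get_ee_rot(),3),manip.get_time())
c=manip.camera("wrist");print(np.round(c["mount"],4).tolist())
E
```

```text
pics
top 369.4473243987302 369.4473243987302 322.83262953463793 204.88250363541718 [[0.014, -0.9981, 0.0593, 0.443], [-0.9999, -0.0141, -0.0023, 0.0872], [0.0032, -0.0593, -0.9982, 0.8909], [0.0, 0.0, 0.0, 1.0]]
scene 393.5466067998492 393.5466067998492 324.24720092641365 202.5381610815917 [[-0.888, -0.2021, 0.4131, 0.1385], [-0.4598, 0.4034, -0.7911, 0.7395], [-0.0067, -0.8924, -0.4512, 0.4134], [0.0, 0.0, 0.0, 1.0]]
[-3.113 -0.41   0.   ] 0.1
[[-0.0007, -0.9448, -0.3276, 0.0849], [1.0, -0.0008, -0.0, 0.0005], [-0.0002, -0.3276, 0.9448, -0.1533], [0.0, 0.0, 0.0, 1.0]]
```

View pics/top0.png

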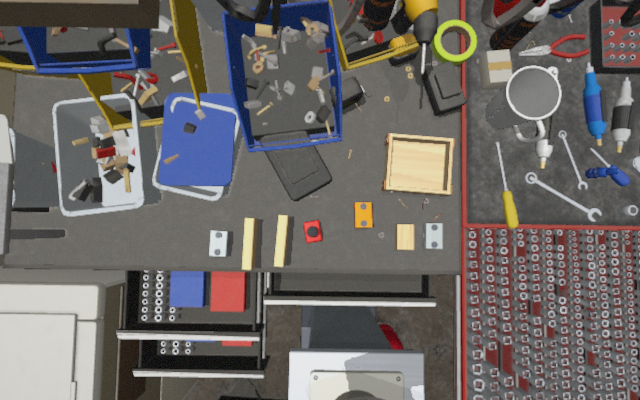

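View pics/scene0.png

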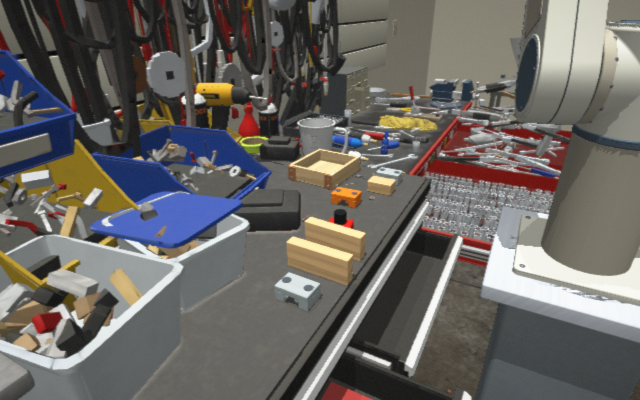

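The scene shows grey caps at top-view (219,243) and (434,236), the spacer at (405,237), and battens at (249,243) and (283,240). The single red cover is at (313,231) and the crate at (419,164). The orange look-alike at (363,215) is to be left alone. There are only two caps, so the spacer is needed. What could be mistaken for a cap: orange block (363,215), spacer (405,237), black box (298,165). I choose the two grey ones and check them in a close crop.

```bash
cat > h.py <<'E'
from rig import manip
import numpy as np, cv2
from scipy.spatial.transform import Rotation as R
def rv(psi): return np.pi*np.array([np.cos(psi/2),np.sin(psi/2),0])
def grab(name):
    if name=="wrist":
        p,r=np.array(manip.get_position()),R.from_rotvec(manip.get_ee_rot()).as_matrix()
        c=manip.camera(name);T=np.eye(4);T[:3,:3]=r;T[:3,3]=p;c["T"]=T@np.array(c["mount"])
    else: c=manip.camera(name);c["T"]=np.array(c["cam_to_world"])
    return c
def ray(c,uv,z):
    uv=np.atleast_2d(uv).astype(float)
    d=np.c_[(uv[:,0]-c["cx"])/c["fx"],(uv[:,1]-c["cy"])/c["fy"],np.ones(len(uv))]@c["T"][:3,:3].T
    o=c["T"][:3,3];return (o+d*((z-o[2])/d[:,2])[:,None])[:,:2]
def proj(c,P):
    q=(np.asarray(P)-c["T"][:3,3])@c["T"][:3,:3];return np.array([c["cx"]+c["fx"]*q[0]/q[2],c["cy"]+c["fy"]*q[1]/q[2]])
def save(c,n): cv2.imwrite(f"pics/{n}.png",c["image"][:,:,::-1])
def hsv(c): return cv2.cvtColor(np.ascontiguousarray(c["image"]),cv2.COLOR_RGB2HSV)
E
python3 - <<'E'
from h import *
c=grab("top");h=hsv(c)
im=c["image"][120:270,195:465,::-1];cv2.imwrite("pics/crop0.png",cv2.resize(im,None,fx=2.9,fy=2.9,interpolation=cv2.INTER_CUBIC))
for n,u,v in[("capA",219,237),("capA2",219,250),("capB",434,230),("spacer",405,237),("bat",249,243),("bat",283,240),("crate wall",389,160),("crate floor",419,160),("cover",306,231),("bench",340,240)]:
    print(n,h[v,u])
for n,u,v,z in[("capA",219,243,.028),("capB",434,236,.028),("spacer",405,237,.028),("bat0",249,243,.05),("bat1",283,240,.05),("crate",419,164,.04),("cover",313,231,.042)]:
    print(n,ray(c,[u,v],z).round(3))
E
```

```text
capA [103  13 174]
capA2 [113  23 144]
capB [101  12 175]
spacer [ 24  70 232]
bat [ 27  63 232]
bat [ 25  69 232]
crate wall [ 20  73 232]
crate floor [ 20  73 232]
cover [  1 165 201]
bench [ 25  14 108]
capA [[0.402 0.325]]
capB [[ 0.425 -0.175]]
spacer [[ 0.422 -0.107]]
bat0 [[0.404 0.251]]
bat1 [[0.412 0.174]]
crate [[ 0.592 -0.137]]
cover [[0.433 0.107]]
```

View pics/crop0.png

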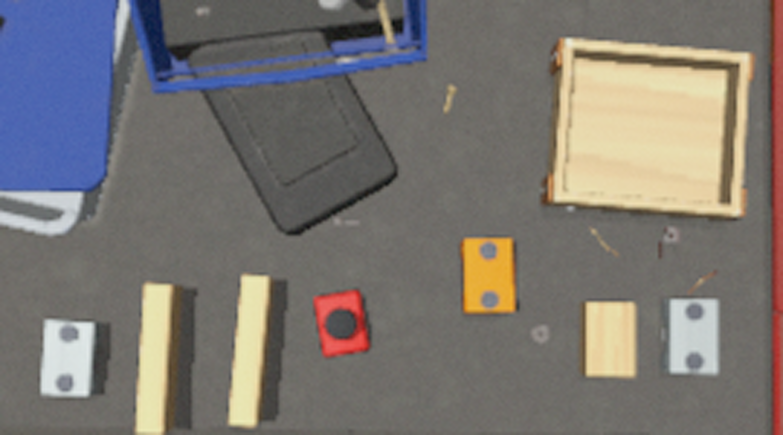

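The crop confirms two grey caps with bolt heads at (70,358) and (693,335), the spacer at (610,340), the orange decoy at (488,275) and one cover at (341,322). Next I take close wrist views with the camera straight above the crate and above cap B with the spacer.

```bash
cat >> h.py <<'E'
def above(x,y,psi,z=.2,off=.085):
    manip.move_to([x-off*np.cos(psi),y-off*np.sin(psi),z],rv(psi))
E
python3 - <<'E'
from h import *
P=np.pi/2
t=manip.get_time()
above(.592,-.137,P,.25);c=grab("wrist");save(c,"w_crate");np.save("crate.npy",c,allow_pickle=True)
print(manip.get_time()-t,c["fx"],c["T"][:3,3],manip.get_joint_positions())
above(.424,-.141,P);c=grab("wrist");save(c,"w_capB");np.save("capB.npy",c,allow_pickle=True)
print(manip.get_time()-t,c["T"][:3,3])
a=cv2.hconcat([cv2.resize(cv2.imread(f"pics/{n}.png"),(400,250)) for n in("w_crate","w_capB")])
cv2.imwrite("pics/w0.png",a)
E
```

```text
2.1167 334.51183223685723 [ 0.5919606  -0.13854127  0.40321685] [-3.79178636e-01  4.03649516e-01  1.58793685e+00 -2.10515427e-04
  1.15012381e+00 -3.77562792e-01]
2.9 [ 0.42546991 -0.14248884  0.3541361 ]
```

View pics/w0.png

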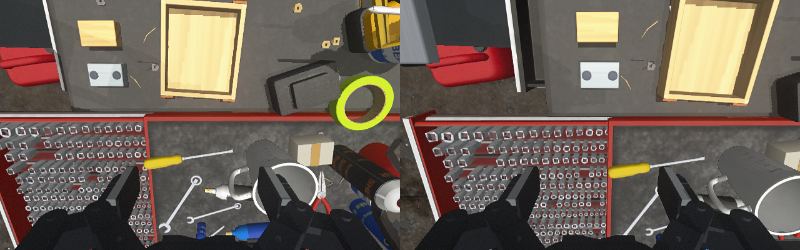

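```bash
cat >> h.py <<'E'
def wood(c): return cv2.inRange(hsv(c),(13,45,120),(34,255,255))
def grey(c): return cv2.inRange(hsv(c),(80,5,140),(125,45,255))
def red(c):
    h=hsv(c); return cv2.inRange(h,(0,130,90),(6,255,255))|cv2.inRange(h,(173,130,90),(180,255,255))
def find(c,mask,z,near,dims,tol=.3):
    """top-face rectangle nearest `near`; returns centre xy, long-axis angle, (long,short)"""
    mask=cv2.morphologyEx(mask,cv2.MORPH_OPEN,np.ones((3,3),np.uint8))
    best=None
    for k in cv2.findContours(mask,cv2.RETR_EXTERNAL,cv2.CHAIN_APPROX_NONE)[0]:
        if len(k)<20: continue
        q=ray(c,k[:,0]+0.0,z)
        (x,y),(w,h),a=cv2.minAreaRect((q*1000).astype(np.float32))
        a=np.radians(a)
        if h>w: w,h,a=h,w,a+np.pi/2
        L,S=w/1000,h/1000
        if abs(L-dims[0])>tol*dims[0] or abs(S-dims[1])>tol*dims[1]: continue
        p=np.array([x,y])/1000;d=np.linalg.norm(p-near)
        if best is None or d<best[0]: best=(d,p,(a+np.pi/2)%np.pi-np.pi/2,(L,S))
    return None if best is None else best[1:]
E
python3 - <<'E'
from h import *
A=np.load("crate.npy",allow_pickle=True).item();B=np.load("capB.npy",allow_pickle=True).item()
for n,c in(("A",A),("B",B)):
    print(n,"crate",find(c,wood(c),.04,(.592,-.137),(.15,.132)))
    print(n,"cap",find(c,grey(c),.028,(.425,-.175),(.06,.04)))
    print(n,"spacer",find(c,wood(c),.028,(.422,-.107),(.06,.04)))
c=grab("top")
print("top crate",find(c,wood(c),.04,(.592,-.137),(.15,.132)))
print("top capB",find(c,grey(c),.028,(.425,-.175),(.06,.04)))
print("top capA",find(c,grey(c),.028,(.402,.325),(.06,.04)))
print("top sp",find(c,wood(c),.028,(.422,-.107),(.06,.04)))
for y in(.251,.174):print("top bat",find(c,wood(c),.05,(.408,y),(.118,.022),.4))
E
```

```text
A crate (array([ 0.59619037, -0.13950513]), np.float64(1.5092498750548384), (0.15681256103515626, 0.1316672821044922))
A cap (array([ 0.42899207, -0.17604301]), np.float64(-0.002257029023842172), (0.05830314254760742, 0.037497402191162106))
A spacer (array([ 0.42540735, -0.10904228]), np.float64(0.002090530221070086), (0.059744224548339844, 0.03977137756347656))
B crate (array([ 0.59538263, -0.14583482]), np.float64(1.5052044002009533), (0.1438505859375, 0.1323956298828125))
B cap (array([ 0.42816498, -0.17588852]), np.float64(-0.0022901853794135008), (0.05853757858276367, 0.03821404266357422))
B spacer (array([ 0.42501709, -0.10916721]), np.float64(-0.0015464976450090262), (0.05956798934936523, 0.039586273193359375))
top crate (array([ 0.5937074 , -0.13774222]), np.float64(1.5049015987850112), (0.15987393188476562, 0.1340398712158203))
top capB (array([ 0.42653561, -0.17488525]), np.float64(-0.0025908562664831436), (0.058668575286865234, 0.037389617919921875))
top capA (array([0.40170493, 0.32812643]), np.float64(-0.04219392588872495), (0.06025417709350586, 0.040223896026611326))
top sp (array([ 0.4222338 , -0.10842719]), np.float64(0.0020678689048179155), (0.060617374420166015, 0.039703258514404295))
top bat (array([0.40322443, 0.25443651]), np.float64(-0.03580446980140728), (0.11984178161621094, 0.023961593627929687))
top bat (array([0.41095624, 0.18034326]), np.float64(-0.07110253952153478), (0.11991437530517578, 0.023966487884521485))
```

```bash
cat >> h.py <<'E'
def pick(xy,psi,z,opening,force=80,zhi=.10,up=.12):
    if abs(manip.get_width()-opening)>.004: manip.command_gripper(opening)
    manip.move_to([*xy,zhi],rv(psi)); manip.servo_line([*xy,z],rate=.12)
    manip.command_gripper(0.0,force); w=manip.get_width()
    manip.servo_line([*xy,up],rate=.2)
    print("picked w",round(w,4),round(manip.get_width(),4),"grip",round(float(manip.get_grip_force()),1),"F",np.round(manip.get_contact_force(),1),"t",round(manip.get_time(),1))
def place(xy,psi,z,opening,zhi=.12,up=.13):
    manip.move_to([*xy,zhi],rv(psi)); manip.servo_line([*xy,z+.015],rate=.15); manip.servo_line([*xy,z],rate=.04)
    f=np.round(manip.get_contact_force(),1); manip.command_gripper(opening); manip.servo_line([*xy,up],rate=.2)
    print("placed F",f,"t",round(manip.get_time(),1))
E
python3 - <<'E'
from h import *
P=np.pi/2
above(.595,-.139,P,.25,.05);c=grab("wrist")
r=find(c,wood(c),.04,(.592,-.137),(.15,.132));print(r);save(c,"w_crate2")
np.save("crate_pose.npy",[*r[0],r[1]])
C,th=r[0],r[1]; ey=np.array([np.cos(th),np.sin(th)])
pick((.4285,-.176),P-.002,.026,.085)
place(C-.044*ey,th,.035,.072)
above(*(C-.02*ey),P,.22,.06);c=grab("wrist");save(c,"w1")
print(find(c,grey(c),.036,C,(.06,.04)), find(c,wood(c),.04,C,(.15,.132)),"want",C-.044*ey)
E
```

```text
(array([ 0.59571027, -0.13892374]), np.float64(1.5037517789843697), (0.156785400390625, 0.1317960205078125))
picked w 0.0002 -0.0 grip 0.0 F [-0.1  0.1 -0.3] t 7.0
placed F [0.1 0.4 0.5] t 10.2
(array([ 0.43292993, -0.17461882]), np.float64(-0.0014962970584608826), (0.057087890625, 0.036972274780273436)) (array([ 0.5956582 , -0.13947548]), np.float64(1.503495582887504), (0.1556444854736328, 0.1317034912109375)) want [ 0.59276252 -0.18282488]
```

View pics/w1.png

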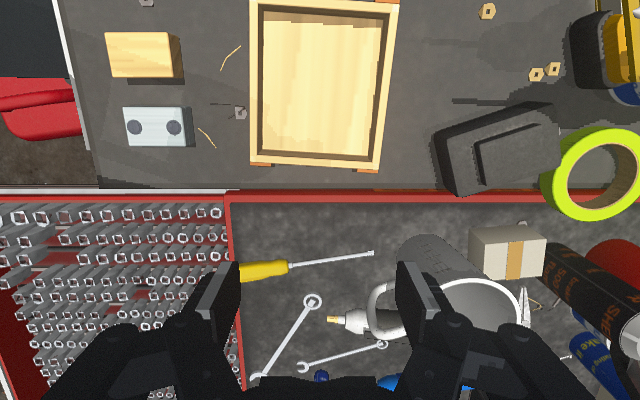

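The fingers closed on nothing: the cap is still on the bench at (158,127), the crate is empty. I check the pose at the grasp.

Run:
```python
from h import *
P=np.pi/2
above(.4285,-.143,P,.2);c=grab("wrist");r=find(c,grey(c),.028,(.4285,-.176),(.06,.04));print(r)
manip.command_gripper(.085)
x,y=r[0]
manip.move_to([x,y,.10],rv(r[1]+P)); print(manip.get_position(),manip.get_ee_rot()); manip.servo_line([x,y,.026],rate=.12)
print(manip.get_position(),manip.get_width())
c=grab("wrist");save(c,"g1");print(proj(c,[x,y,.028]),manip.get_contact_force())
s=grab("scene");p=proj(s,[x,y,.03]).astype(int);print(p)
cv2.imwrite("pics/g1s.png",cv2.hconcat([cv2.resize(c["image"][:,:,::-1],(400,250)),cv2.resize(s["image"][p[1]-60:p[1]+40,p[0]-80:p[0]+80,::-1],(400,250))]))
```

```text
(array([ 0.4282886 , -0.17630859]), np.float64(-0.0010126670045025321), (0.05888153076171875, 0.03803657913208008))
[ 0.42894958 -0.17653547  0.10028414] [ 2.22140131e+00  2.22141822e+00 -1.93649744e-04]
[ 0.42899418 -0.1768529   0.02673445] 0.08472250015888563
[315.46093244 256.7640886 ] [-0.1343501   0.10037884  0.38861451]
[388 169]
```

View pics/g1s.png

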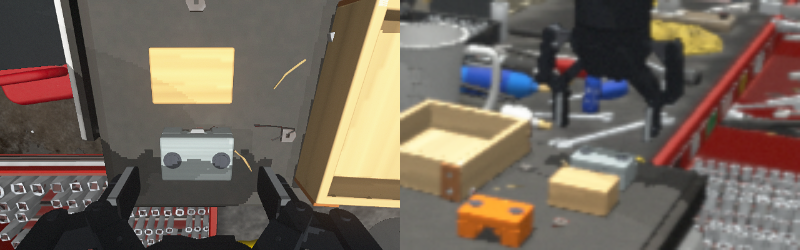

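Run:
```python
from h import *
s=grab("scene")
for uv in((570,161),(536,159)):
    for z in(.0,.02,.04,.06): print(uv,z,ray(s,uv,z).round(3))
print(manip.get_position())
for i in range(20):
    p=manip.get_position(); manip.servo_line([.4290,-.1765,.026-.003*(i+1)],rate=.03)
    f=manip.get_contact_force(); 
    if np.linalg.norm(f)>3 : print("contact",f,manip.get_position());break
    if i==5: print("no contact at",manip.get_position()); break
c=grab("wrist");save(c,"g2")
s=grab("scene");cv2.imwrite("pics/g2s.png",cv2.hconcat([cv2.resize(c["image"][:,:,::-1],(400,250)),cv2.resize(s["image"][109:209,308:468,::-1],(400,250),interpolation=cv2.INTER_CUBIC)]))
```

```text
(570, 161) 0.0 [[ 0.001 -0.543]]
(570, 161) 0.02 [[ 0.008 -0.481]]
(570, 161) 0.04 [[ 0.014 -0.419]]
(570, 161) 0.06 [[ 0.021 -0.357]]
(536, 159) 0.0 [[ 0.089 -0.518]]
(536, 159) 0.02 [[ 0.092 -0.457]]
(536, 159) 0.04 [[ 0.094 -0.396]]
(536, 159) 0.06 [[ 0.097 -0.336]]
[ 0.42893685 -0.17664643  0.02686136]
no contact at [ 0.42884395 -0.1764488   0.00781677]
```

View pics/g2s.png

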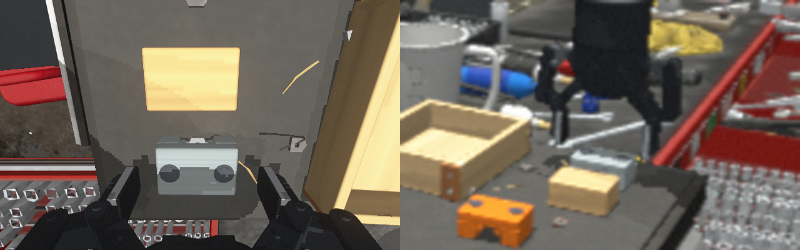

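Run:
```python
from h import *
s=grab("scene")
for uv in((410,161),(376,159),(410,172),(371,167)):
    print(uv,[ray(s,uv,z)[0].round(3).tolist() for z in(.0,.02,.03,.04,.06)])
c=grab("wrist")
for p in ([.4289-.0425,-.1765],[.4289+.0425,-.1765]):print([proj(c,[*p,z]).round() .tolist() for z in (0.,.01,.02,.03,.04)])
```

```text
(410, 161) [[0.416, -0.338], [0.403, -0.285], [0.396, -0.259], [0.39, -0.233], [0.376, -0.181]]
(376, 159) [[0.511, -0.309], [0.493, -0.258], [0.484, -0.233], [0.475, -0.208], [0.457, -0.157]]
(410, 172) [[0.392, -0.255], [0.38, -0.207], [0.374, -0.183], [0.368, -0.159], [0.355, -0.111]]
(371, 167) [[0.501, -0.242], [0.484, -0.195], [0.475, -0.171], [0.466, -0.147], [0.449, -0.1]]
[[238.0, 249.0], [233.0, 259.0], [228.0, 269.0], [223.0, 280.0], [217.0, 293.0]]
[[396.0, 249.0], [400.0, 258.0], [405.0, 268.0], [410.0, 280.0], [416.0, 293.0]]
```

Scene and wrist views agree: the open fingertips sit about 22 mm behind the reported TCP rather than ahead of it. I offset the heights by that, lowering with force checks.

Run:
```python
from h import *
for z in(.002,-.004,-.008,-.011):
    manip.servo_line([.4286,-.1764,z],rate=.05); f=manip.get_contact_force()
    if f[2]>3: print("contact",f,z);break
manip.command_gripper(0,80);print("w",manip.get_width(),manip.get_grip_force(),manip.get_contact_force(),manip.get_position())
manip.servo_line([.4286,-.1764,.04],rate=.1);manip.hold(.2)
print(manip.get_width(),manip.get_grip_force(),manip.get_contact_force(),manip.get_time())
c=grab("wrist");save(c,"g3")
s=grab("scene");cv2.imwrite("pics/g3s.png",cv2.hconcat([cv2.resize(c["image"][:,:,::-1],(400,250)),cv2.resize(s["image"][109:209,308:468,::-1],(400,250),interpolation=cv2.INTER_CUBIC)]))
```

```text
w 0.05858285638696437 86.5714430809021 [-1.35939665  1.54044037  6.90917699] [ 0.4284112  -0.1763627  -0.01058024]
0.05887077338223731 86.6394567489624 [ 0.67205325  0.52639747 -5.03916916] 17.15
```

View pics/g3s.png

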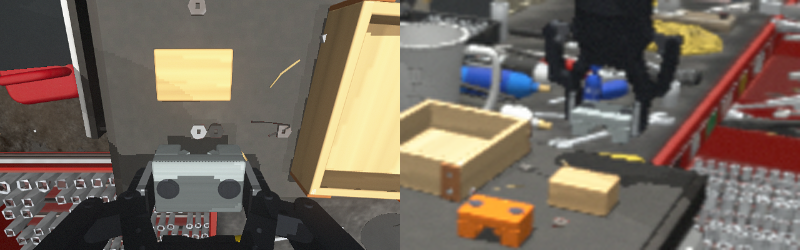

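The cap is held level between the fingers. Placing it, then looking.

Run:
```python
from h import *
P=np.pi/2
x,y,th=np.load("crate_pose.npy");C=np.array([x,y]); ey=np.array([np.cos(th),np.sin(th)])
manip.servo_line([.4286,-.1764,.09],rate=.2)
place(C-.044*ey,th,-.001,.072,zhi=.09,up=.09)
above(*(C-.02*ey),P,.22,.06);c=grab("wrist");save(c,"w2")
print(find(c,grey(c),.036,C,(.06,.04)), find(c,wood(c),.04,C,(.15,.132)),"want",C-.044*ey,C)
```

```text
placed F [ 0.2  0.1 -5.4] t 20.4
None (array([ 0.59605847, -0.13934071]), np.float64(1.5035123608023717), (0.15570350646972655, 0.13089077758789064)) want [ 0.59276252 -0.18282488] [ 0.59571027 -0.13892374]
```

View pics/w2.png

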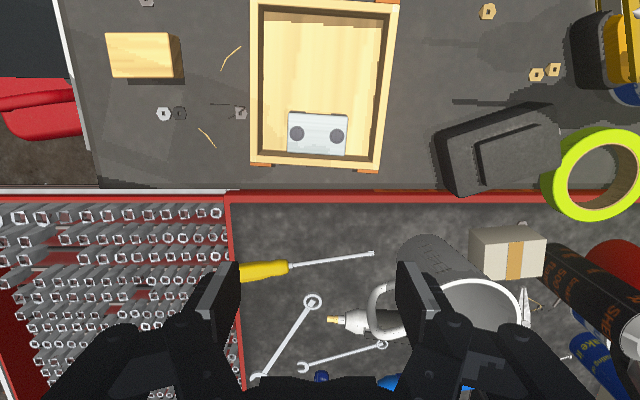

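The cap lies flat in the south place, pixels (287–348, 112–157). I measure it with a wider grey mask while fetching cap A.

```bash
cat >> h.py <<'E'
def grey(c): return cv2.inRange(hsv(c),(0,0,140),(180,38,255))
def crate():
    x,y,th=np.load("crate_pose.npy");return np.array([x,y]),np.array([np.sin(th),-np.cos(th)]),np.array([np.cos(th),np.sin(th)]),th
def incrate(c,mask,z,dims,near,tol=.3):
    C,ex,ey,th=crate();r=find(c,mask,z,C+near[0]*ex+near[1]*ey,dims,tol)
    if r is None: return None
    d=r[0]-C;return (np.round([d@ex,d@ey],4).tolist(),round(float(np.degrees(r[1]-th)),1),np.round(r[2],4).tolist())
E
python3 - <<'E'
from h import *
P=np.pi/2; C,ex,ey,th=crate()
c=grab("wrist");print(incrate(c,grey(c),.036,(.06,.04),(0,-.044)))
above(.402,.328,P,.18);c=grab("wrist");r=find(c,grey(c),.028,(.402,.328),(.06,.04));print(r)
b=find(c,wood(c),.05,(.404,.254),(.118,.022),.4);print("bat",b)
if r is not None:
    pick(r[0],r[1]+P,-.009,.085,zhi=.06,up=.09)
    c=grab("wrist");save(c,"g4")
E
```

```text
([0.0004, -0.0435], -90.1, [0.0589, 0.0391])
(array([0.4031803 , 0.32729663]), np.float64(-0.04332763356477187), (0.05883102798461914, 0.03903792953491211))
bat None
picked w 0.0584 0.0578 grip 86.7 F [-0.2 -0.5 -5.5] t 25.7
```

Run:
```python
from h import *
P=np.pi/2; C,ex,ey,th=crate()
place(C,th,0.0,.072,zhi=.09,up=.09)
pick((.4250,-.1091),P,-.008,.085,force=40,zhi=.06,up=.09)
place(C+.044*ey,th,.001,.072,zhi=.09,up=.09)
above(*C,P,.24,.06);c=grab("wrist");save(c,"w3")
for yy in(-.044,0): print(incrate(c,grey(c),.036,(.06,.04),(0,yy)))
print(manip.get_time())
```

```text
placed F [-1.2  0.   0.8] t 29.6
picked w 0.059 0.0594 grip 43.1 F [ 0.   0.5 -0.8] t 32.4
placed F [-0.2 -0.5  0.1] t 35.2
([0.0006, -0.0435], -90.0, [0.0588, 0.0392])
([0.0007, -0.0003], -90.1, [0.059, 0.0393])
35.9667
```

View pics/w3.png

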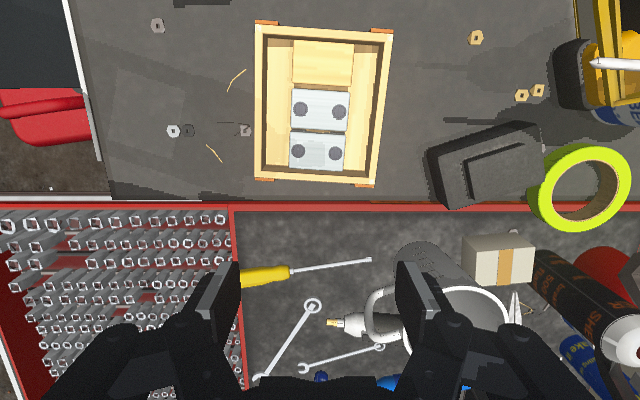

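Row is complete: spacer (323,63), caps (320,109) and (316,152). Now the first batten.

Run:
```python
from h import *
C,ex,ey,th=crate()
above(.405,.217,np.pi,.24);c=grab("wrist");save(c,"w4")
rs=[find(c,wood(c),.05,n,(.118,.022),.5) for n in((.403,.254),(.411,.180))];print(rs)
r=rs[0]
manip.command_gripper(.05)
above(*r[0],r[1]+np.pi,.2);c=grab("wrist");r=find(c,wood(c),.05,r[0],(.118,.022),.5);print(r)
psi=r[1]+np.pi
manip.move_to([*r[0],.1],rv(psi));manip.servo_line([*r[0],.028],rate=.1)
manip.command_gripper(0,50);print("w",manip.get_width(),manip.get_grip_force(),manip.get_contact_force(),manip.get_position())
manip.servo_line([*r[0],.06],rate=.1);manip.hold(.1)
s=grab("scene");p=proj(s,[*r[0],.06]).astype(int);print(p,manip.get_width(),manip.get_contact_force(),manip.get_time())
cv2.imwrite("pics/g5.png",cv2.hconcat([cv2.resize(c["image"][:,:,::-1],(400,250)),cv2.resize(s["image"][p[1]-60:p[1]+65,p[0]-100:p[0]+100,::-1],(400,250),interpolation=cv2.INTER_CUBIC)]))
```

```text
[(array([0.40509946, 0.25331804]), np.float64(-0.03331095207276569), (0.11811470031738282, 0.021760765075683593)), (array([0.41248584, 0.18074178]), np.float64(-0.06804909217370447), (0.11716645050048828, 0.024821376800537108))]
(array([0.40514066, 0.25342   ]), np.float64(-0.03283531150207786), (0.11732330322265624, 0.02170622444152832))
w 0.02064225789010955 49.20997738838196 [-0.97190025  0.15193886  5.56166906] [0.40562897 0.25377445 0.0288011 ]
[317 241] 0.020611170669010664 [-0.08166494  0.24392606 -1.0775824 ] 40.75
```

View pics/g5.png

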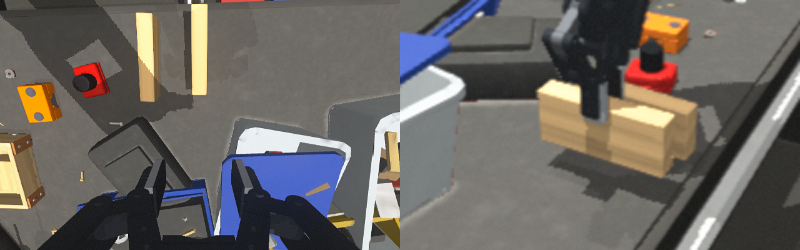

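The batten is held (crop 540–690, 82–175), but the fingertips reach about 23 mm down it, low enough to foul the crate wall. I set it down and regrip 9 mm higher, then place it.

```bash
cat >> h.py <<'E'
def snap(n,P,w="scene",half=(80,50)):
    s=grab(w);p=proj(s,P).astype(int);cv2.imwrite(f"pics/{n}.png",cv2.resize(s["image"][max(p[1]-half[1],0):p[1]+half[1],max(p[0]-half[0],0):p[0]+half[0],::-1],(640,400),interpolation=cv2.INTER_CUBIC))
E
python3 - <<'E'
from h import *
C,ex,ey,th=crate()
x,y,_=manip.get_position()
manip.servo_line([x,y,.0285],rate=.06);manip.command_gripper(.05);manip.servo_line([x,y,.0375],rate=.05)
manip.command_gripper(0,50);print("w",manip.get_width());manip.servo_line([x,y,.11],rate=.15)
print(manip.get_width(),manip.get_contact_force())
T=C-.044*ex
manip.move_to([*T,.11],rv(th));manip.servo_line([*T,.062],rate=.1)
print(manip.get_contact_force());manip.servo_line([*T,.0465],rate=.03);print(manip.get_contact_force(),manip.get_time())
snap("b1",[*T,.05],half=(64,40))
E
```

```text
w 0.018834192877727095
0.0188726290773163 [-0.96661885  0.21301739 -2.06293994]
[0.6639882  0.54231718 0.45842237]
[-0.05710083 -0.69954082 -1.1004902 ] 46.0167
```

View pics/b1.png

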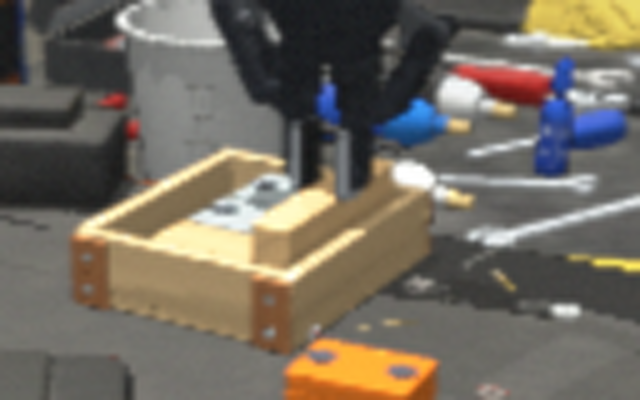

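The batten is upright inside the near wall (255–400, 190–260). Releasing it and doing the second.

Run:
```python
from h import *
C,ex,ey,th=crate();T=C-.044*ex
manip.command_gripper(.04);manip.servo_line([*T,.13],rate=.15)
above(.4125,.1807,np.pi-.068,.2);c=grab("wrist");r=find(c,wood(c),.05,(.4125,.1807),(.118,.022),.5);print(r)
x,y=r[0];psi=r[1]+np.pi
manip.command_gripper(.05)
manip.move_to([x,y,.1],rv(psi));manip.servo_line([x,y,.0375],rate=.1)
manip.command_gripper(0,50);print("w",manip.get_width());manip.servo_line([x,y,.11],rate=.15)
print(manip.get_width(),manip.get_contact_force())
T=C+.044*ex
manip.move_to([*T,.11],rv(th));manip.servo_line([*T,.062],rate=.1)
print(manip.get_contact_force());manip.servo_line([*T,.0465],rate=.03);print(manip.get_contact_force())
manip.command_gripper(.04);manip.servo_line([*T,.13],rate=.15)
above(*C,np.pi/2,.24,.06);c=grab("wrist");save(c,"w5");print(manip.get_time())
for s in(-1,1): print(incrate(c,wood(c),.058,(.118,.022),(s*.044,0)))
c=grab("top");h=red(c);print([ (k[:,0].mean(0).round().tolist(),cv2.contourArea(k)) for k in cv2.findContours(h,cv2.RETR_EXTERNAL,cv2.CHAIN_APPROX_NONE)[0] if cv2.contourArea(k)>40 and 180<k[:,0,1].mean()<270 and k[:,0,0].mean()<460])
```

```text
(array([0.41270551, 0.17914568]), np.float64(-0.07189043573003495), (0.11727658081054687, 0.021658628463745118))
w 0.018082934532636416
0.01828942856401699 [-0.59233695 -0.22199239  0.38971346]
[-0.09314028 -0.13637979 -0.9271117 ]
[-1.27157196  0.64791315  1.94755488]
55.5
None
None
[([325.0, 228.0], 309.0)]
```

View pics/w5.png

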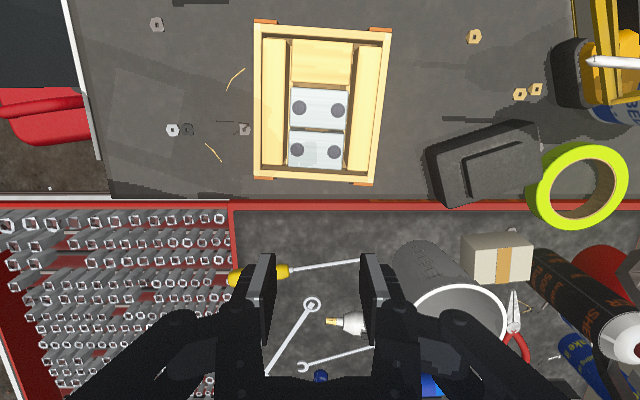

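Both battens stand along the walls at (272,105) and (368,105). The cover has been knocked, from (313,231) to (325,228), so I look at it again from close by before taking it.

Run:
```python
from h import *
C,ex,ey,th=crate();P=np.pi/2
p0=ray(grab("top"),[325,228],.018)[0]
above(*p0,P,.2);c=grab("wrist");save(c,"w6");r=find(c,red(c),.018,p0,(.05,.038));print(p0,r)
x,y=r[0];psi=r[1]+P
above(x,y,psi,.17);c=grab("wrist");r=find(c,red(c),.018,(x,y),(.05,.038));print(r)
x,y=r[0];psi=(r[1]+P)
manip.command_gripper(.045);manip.move_to([x,y,.1],rv(psi));manip.servo_line([x,y,.025],rate=.1)
print(manip.get_contact_force());manip.command_gripper(0,30);print("w",manip.get_width());manip.servo_line([x,y,.13],rate=.15)
print(manip.get_width(),manip.get_contact_force())
manip.move_to([*C,.13],rv(th));snap("c1",[*C,.09])
manip.servo_line([*C,.076],rate=.1);manip.servo_line([*C,.062],rate=.03);print(manip.get_contact_force(),manip.get_time())
```

```text
[0.44036043 0.07931716] (array([0.44254532, 0.07796059]), np.float64(0.1955617445094031), (0.04916016006469726, 0.03749275588989258))
(array([0.44253149, 0.07799773]), np.float64(0.19067367877613073), (0.04936629867553711, 0.03724319839477539))
[-0.31199187 -0.55471749  0.33817791]
w 0.023591734063288516
0.02325035498457327 [ 0.4598673   0.22546575 -0.87109484]
[-0.66608039 -0.50750436  1.82334198] 62.1833
```

View pics/c1.png

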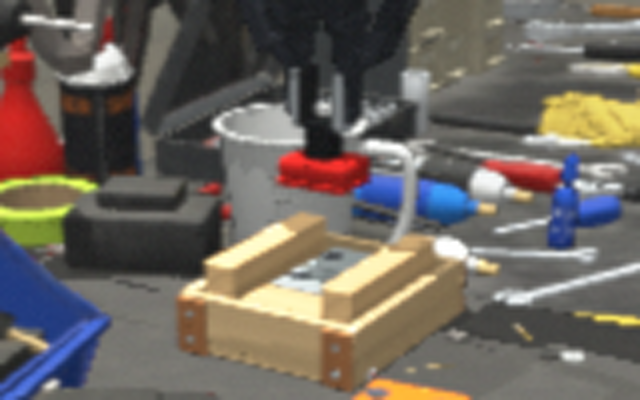

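The cover is held level above the row (325,170), with both battens upright and proud of the walls. I release it, retreat and check numerically.

Run:
```python
from h import *
C,ex,ey,th=crate()
manip.servo_line([*C,.0615],rate=.03);manip.command_gripper(.034);manip.servo_line([*C,.16],rate=.12)
above(*C,np.pi/2,.24,.06);c=grab("wrist");save(c,"w7")
print("cover",incrate(c,red(c),.054,(.05,.038),(0,0)))
for yy in(-.044,): print("cap",incrate(c,grey(c),.036,(.06,.04),(0,yy)))
t=grab("top");print("top cover",find(t,red(t),.054,C,(.05,.038)),C)
# batten edges: profile of Sobel along crate x at y=-0.03, z=0.058 plane
g=cv2.cvtColor(np.ascontiguousarray(c["image"]),cv2.COLOR_RGB2GRAY).astype(float)
for y in(-.03,.03):
    v=[];xs=np.arange(-.064,.0645,.002)
    for x in xs:
        u=proj(c,[*(C+x*ex+y*ey),.058]);v.append(cv2.getRectSubPix(g.astype(np.float32),(1,3),tuple(map(float,u))).mean())
    print(y,[(int(round(a*1000)),int(b)) for a,b in zip(xs,v)])
print(manip.get_time())
```

```text
cover ([0.0001, 0.0008], -89.6, [0.0489, 0.0374])
cap ([0.0004, -0.0433], -90.1, [0.059, 0.0393])
top cover (array([ 0.59292719, -0.13672986]), np.float64(-0.00034181672591149237), (0.048647590637207035, 0.038965576171875)) [ 0.59571027 -0.13892374]
-0.03 [(-64, 103), (-62, 218), (-60, 227), (-58, 226), (-56, 209), (-54, 161), (-52, 225), (-50, 228), (-48, 233), (-46, 231), (-44, 232), (-42, 232), (-40, 233), (-38, 234), (-36, 239), (-34, 229), (-32, 86), (-30, 94), (-28, 213), (-26, 239), (-24, 238), (-22, 239), (-20, 239), (-18, 239), (-16, 239), (-14, 239), (-12, 239), (-10, 238), (-8, 232), (-6, 231), (-4, 232), (-2, 238), (0, 237), (2, 238), (4, 237), (6, 238), (8, 238), (10, 237), (12, 237), (14, 238), (16, 238), (18, 238), (20, 238), (22, 238), (24, 237), (26, 237), (28, 164), (30, 89), (32, 96), (34, 212), (36, 234), (38, 237), (40, 239), (42, 239), (44, 239), (46, 240), (48, 241), (50, 240), (52, 238), (54, 225), (56, 227), (58, 235), (60, 235), (62, 167), (64, 113)]
0.03 [(-64, 107), (-62, 231), (-60, 238), (-58, 237), (-56, 215), (-54, 173), (-52, 235), (-50, 239), (-48, 241), (-46, 241), (-44, 242), (-42, 242), (-40, 242), (-38, 241), (-36, 240), (-34, 228), (-32, 87), (-30, 92), (-28, 211), (-26, 229), (-24, 233), (-22, 232), (-20, 233), (-18, 232), (-16, 232), (-14, 232), (-12, 232), (-10, 232), (-8, 231), (-6, 232), (-4, 231), (-2, 231), (0, 231), (2, 232), (4, 231), (6, 231), (8, 231), (10, 231), (12, 230), (14, 230), (16, 230), (18, 231), (20, 230), (22, 230), (24, 230), (26, 227), (28, 163), (30, 91), (32, 96), (34, 202), (36, 236), (38, 239), (40, 242), (42, 242), (44, 242), (46, 242), (48, 242), (50, 242), (52, 240), (54, 225), (56, 230), (58, 238), (60, 238), (62, 160), (64, 112)]
64.25
```

Numbers check out: the battens' inner faces are at about ±33 mm and the cover is centred to within 1 mm and flat. Handing in.

```bash
python3 -c "
from rig import manip
print(manip.sign_off())"
```

```text
the job is handed in; nothing more can be done
None
```

The crate is packed as asked and handed in at about 64 s: two caps and the spacer in the row, a batten along each long wall, and the one cover there upright on top in the middle.

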